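Change the reagent bottles at the test bench

ROBOT

A 6-joint arm with a two-finger parallel gripper is mounted at the origin on the work surface. World frame = base frame: x ahead of the robot, y to its left, z up, the work surface at z = 0. Lengths are in m, angles in rad, forces in N, time in s.
With the tool pointing down it reaches from about 0.3 to 1 m from the base axis. Payload 5.1 kg.
Tool frame: the origin (TCP) lies on the centre line of the jaws, within the pads' length; the fingertips stand 11 mm ahead of it and the grasp point (between the pads) lies 8 mm behind it; z points along the fingers, y is the direction in which the jaws open and shut (so a half turn about z gives the same grasp; the last joint's range is limited). The gripper opens to 95 mm and grips with 3 to 60 N. Pads are 20 mm wide; open, the fingers measure 119 mm over their backs; the gripper's body (75 mm by 180 mm) begins 59 mm behind the grasp point.
Start: joints at [-1.304, 0.124, 1.65, -0, 1.367, -0.083], TCP at [0.223, -0.611, 0.226] pointing down, gripper open.
Joint ranges: [-2.61, 2.61], [-1.02, 2.33], [0.03, 2.71], [-1.35, 4.49], [0.32, 2.68], [-2.91, 2.91]. Speed limits (rad/s): [2.57, 2.57, 3.14, 3.14, 3.14, 3.14].

INTERFACE

Orientations are given as a unit quaternion [w, x, y, z].
In Python, from station import robot gives the robot as it stands.
- The arm moves only by the tool carry_out, never from a script. Its argument "series" is a list of rows, each an object with "linear": the shift along the tool's x, y, z in mm, a list of three; "spin": the turn about the tool's z in degrees; "grip": the gripper's target within -1 to 1 (fully open at 1, half-way at 0, shut at -1). In form: [{"linear": [x, y, z], "spin": spin, "grip": grip}, ...]. A call has 1 to 20 rows; each row shifts and turns the commanded pose from where the row before left it, along the tool's axes as they then stand; what a row does not reach is not made up. A row lasts 1/8 s, in which the tool goes at most 62.5 mm and 10.7 degrees, less where a joint would pass 70% of its speed; a pose out of reach is approached as far as the arm can. A call is refused whole if a number of a shift passes 62.5 or a number of a turn 10.7, either way. A call with a gripper value outside its range is refused whole. The fingers move at their own pace and stop on an object; "newtons" is the grip in N (left out, the last holds). Time passes only in rows, so rows that do not move let the fingers close. It gives the time, the measured TCP pose, the force and the opening at its end, in the units of the state.
- robot.observe(): the state, without advancing time (a new reading comes with each control period).
- robot.read_camera(name): name is "side" or "top"; returns (picture, depth): 400x640x3 uint8, red, green, blue; 400x640 float32, m along the optical axis (not along the pixel's ray), 0 where there is no reading.
- robot.camera_info(name): a dict with "K" (3x3 intrinsics, pixels), "origin" and "attitude" of the camera in the world. Camera axes: x right, y up, looking along -z (the intrinsics and any distortion apply to the point x, -y, -z); pixel columns grow to the right and rows downward; lengths in m; the calibration is good to about 2 mm. A picture is of the moment at which its call begins. camera_info takes no time and is no camera call.
- robot.sign_off(): hands the job in, once; it reports no verdict.
Trained networks look in the newest picture that a camera, given by its name, has taken for a name from the list of things; names that differ only in an ending like _2 or _b are one class to them, and where a whole thing is asked for, a point or a joint stands for the part that bears it (a point fixed in the world has none). Each returns a list of dicts, best first, with "confidence" (0 to 1); they miss things now and then, are a little off and sometimes report something else, mostly with a low value. They report only what shows in the picture. A call takes as long as a camera call.
- robot.recognise(camera, name): "point" ([row, column] in pixels, amid what is visible of it).
- robot.silhouettes(camera, name): "region" (400x640 bool, what is visible of it) and "point" ([row, column] in pixels, amid what is visible of it).
- robot.spot_point(camera, name): "point" ([row, column] in pixels: a listed point, or the origin of a listed thing).
The state is a dict: "time_s": time; "joint_pos": joint angles; "joint_vel": joint speeds; "tau": joint torques, N m; "ee_pos": TCP position; "tool_rot": TCP orientation; "wrist_force": force on the tool from outside, world axes, zero at the start; "moment": the same for the moment, N m; "width": opening from 0.0 (shut) to 1.0 (fully open).
Only numpy, scipy, OpenCV 4.12 (cv2) and the standard library are available. Lean on these libraries where they do the work, as an engineer would, in place of code of your own. Each camera call takes 0.05 s, during which the arm holds its last target.

TASK

First lift the used white bottle with the black cap out of the seat it was left in and stand it upright in the grey discard tray. Then load the three fresh large amber bottles upright into the seats that match their cap colours, one after another: red first, then yellow, then blue. Set every bottle down gently (do not drop or tip any), leave the two small bottles undisturbed, and let go of everything at the end.

Things in the scene. Friction and masses are not known exactly. Their poses are not given: they have to be found in the camera images.
- bottle_red: Large bottle, round, 40 mm diameter and 78 mm tall (130 g): amber with a white label, straight-sided and 40 mm wide up to 56 mm, then a red screw cap 34 mm in diameter from 60 to 78 mm. Origin: centre of the underside; z axis up. A fresh reagent, standing on the bench at the start; it goes into the red seat.
- bottle_yellow: Large bottle, round, 40 mm diameter and 78 mm tall (130 g): amber with a white label, straight-sided and 40 mm wide up to 56 mm, then a yellow screw cap 34 mm in diameter from 60 to 78 mm. Origin: centre of the underside; z axis up. A fresh reagent, standing on the bench at the start; it goes into the yellow seat.
- bottle_blue: Large bottle, round, 40 mm diameter and 78 mm tall (130 g): amber with a white label, straight-sided and 40 mm wide up to 56 mm, then a blue screw cap 34 mm in diameter from 60 to 78 mm. Origin: centre of the underside; z axis up. A fresh reagent, standing on the bench at the start; it goes into the blue seat.
- spent: Large bottle, round, 40 mm diameter and 78 mm tall (80 g): white, straight-sided and 40 mm wide up to 56 mm, then a black screw cap 34 mm in diameter from 60 to 78 mm. Origin: centre of the underside; z axis up. The used-up bottle; at the start it stands on the floor of one of the three seats (any colour), and it goes into the grey discard tray.
- seat_red: Bottle seat, red all over: a shallow round cup fixed to the bench, outer diameter 64 mm, inner diameter 58 mm, floor 3 mm and rim 12 mm above the bench. Origin: centre of its underside, on the bench. The old bottle may be standing in it at the start.
- seat_yellow: Bottle seat, yellow all over: a shallow round cup fixed to the bench, outer diameter 64 mm, inner diameter 58 mm, floor 3 mm and rim 12 mm above the bench. Origin: centre of its underside, on the bench. The old bottle may be standing in it at the start.
- seat_blue: Bottle seat, blue all over: a shallow round cup fixed to the bench, outer diameter 64 mm, inner diameter 58 mm, floor 3 mm and rim 12 mm above the bench. Origin: centre of its underside, on the bench. The old bottle may be standing in it at the start.
- discard_tray: Grey open square tray fixed to the bench, 110 x 110 mm outside, 25 mm high, walls 4 mm, floor 4 mm above the bench. Origin: centre of its underside; x and y axes along its sides.
- small_red: SMALL amber bottle with a red cap, 28 mm diameter and 45 mm tall; not part of the job, must be left standing where it is. Origin: centre of the underside.
- small_blue: SMALL amber bottle with a blue cap, 28 mm diameter and 45 mm tall; not part of the job, must be left standing where it is. Origin: centre of the underside.

How it is judged:
By the outcome, as a careful person would: the job done as asked, in the order asked, and still so for the second after the job is handed in, with the robot touching nothing.
It also fails if it takes over 109 s, if anything falls off the work surface, if the arm or the gripper's body presses on something with over 40 N, if the wrist force passes 120 N, or if a joint passes its speed limit or range.

## Working session

There is one attempt and no reset: what is moved stays moved. The work goes in short steps, Python scripts to look and compute and a tool call to move; the robot and the scene stay as the last step left them, time stands still between calls to the robot, and variables do not carry over. Pictures are saved under pics/ and viewed, and the job is handed in when it is done.

Besides the shell and the picture viewer there is one more tool, called by a JSON object that holds its "op" and its "data". carry_out: Moves the arm, as the interface text tells. Its arguments: {"type":"object","properties":{"series":{"type":"array"},"newtons":{"type":"number"}},"required":["series"]}

```bash
mkdir -p pics; ls
cat > h.py <<'E'
import numpy as np, cv2
from station import robot
from scipy.spatial.transform import Rotation as R
def info(n):
    i=robot.camera_info(n); K=np.array(i["K"]); o=np.array(i["origin"]); a=i["attitude"]
    a=np.array(a)
    M=a if a.shape==(3,3) else R.from_quat([a[1],a[2],a[3],a[0]]).as_matrix()
    return K,o,M
def ray(n,rc):
    K,o,M=info(n); r,c=rc
    d=np.array([(c-K[0,2])/K[0,0],-(r-K[1,2])/K[1,1],-1.]); return o,M@d
def px2z(n,rc,z):
    o,d=ray(n,rc); return o+d*(z-o[2])/d[2]
def cloud(n,depth):
    K,o,M=info(n); r,c=np.mgrid[:400,:640]
    d=np.stack([(c-K[0,2])/K[0,0],-(r-K[1,2])/K[1,1],-np.ones_like(c,float)],-1)*depth[...,None]
    return d@M.T+o
E
python3 - <<'E'
from h import *
for n in("top","side"):
    print(n,robot.camera_info(n))
    p,d=robot.read_camera(n); cv2.imwrite(f"pics/{n}0.png",p[...,::-1]); np.save(f"{n}.npy",d)
print(robot.observe())
E
```

```text
pics
top {'K': array([[441.94118766,   0.        , 320.09084146],
       [  0.        , 441.94118766, 194.66497563],
       [  0.        ,   0.        ,   1.        ]]), 'origin': array([0.44693411, 0.00673853, 0.92807736]), 'attitude': array([-0.69900128, -0.03974054,  0.03055942,  0.71336107])}
side {'K': array([[512.94991248,   0.        , 317.30142648],
       [  0.        , 512.94991248, 199.73168547],
       [  0.        ,   0.        ,   1.        ]]), 'origin': array([0.31481466, 0.8149643 , 0.54473792]), 'attitude': array([-0.10711893, -0.06701874,  0.48557962,  0.8650124 ])}
{'time_s': 0.1, 'joint_pos': array([-1.30359991e+00,  1.24438505e-01,  1.65155864e+00,  1.05955296e-05,
        1.36746436e+00, -8.26076740e-02]), 'joint_vel': array([ 0.00096931,  0.00077552, -0.00130411,  0.00072542,  0.0003508 ,
        0.00109109]), 'tau': array([ 9.00220984e-04, -4.18881440e+01, -3.61096573e+01,  7.77882873e-02,
        4.62092331e-02, -6.26746646e-05]), 'ee_pos': array([ 0.22258605, -0.61010352,  0.2244983 ]), 'tool_rot': array([-9.30923134e-04,  9.84743346e-01,  1.74010546e-01, -8.09539633e-05]), 'wrist_force': array([-0.38922343, -0.8833921 ,  0.34532257]), 'moment': array([ 0.02938704, -0.01326334,  0.01172503]), 'width': 0.9942220311669818}
```

View pics/top0.png

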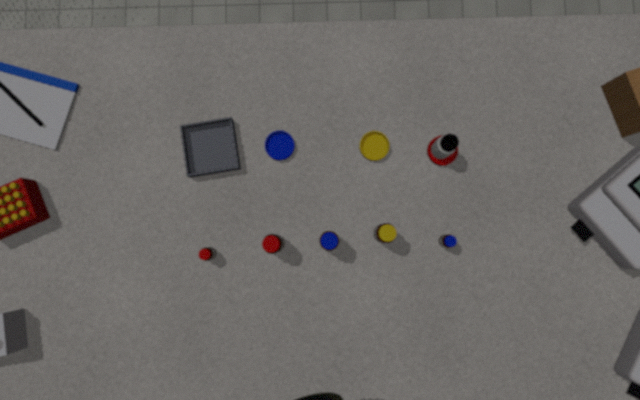

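View pics/side0.png

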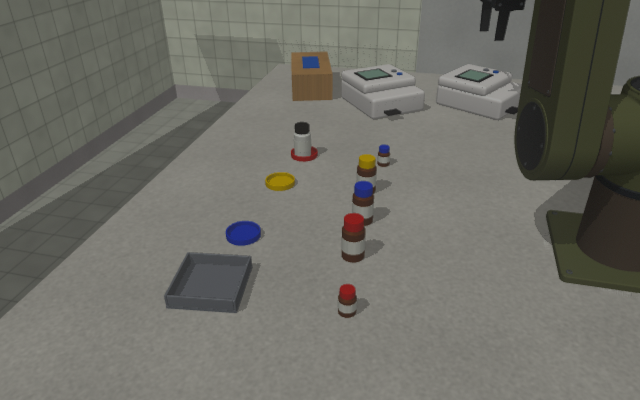

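Run:
```python
from h import *
d=np.load("top.npy"); P=cloud("top",d)
for nm in ["bottle_red","bottle_yellow","bottle_blue","spent","seat_red","seat_yellow","seat_blue","discard_tray","small_red","small_blue"]:
    for s in robot.silhouettes("top",nm)[:2]:
        m=s["region"]&(d>0); q=P[m]
        if len(q)==0: continue
        zt=np.percentile(q[:,2],97); t=q[q[:,2]>zt-.006]
        mid=(t[:,:2].min(0)+t[:,:2].max(0))/2
        print(nm,round(s["confidence"],2),np.round(s["point"]),m.sum(),"zt",zt.round(3),"topmean",t.mean(0).round(3),"mid",mid.round(3),"ext",np.ptp(t[:,:2],axis=0).round(3))
```

```text
bottle_red 0.69 [243. 272.] 357 zt 0.08 topmean [0.44  0.113 0.078] mid [0.44  0.114] ext [0.033 0.033]
bottle_yellow 0.68 [234. 385.] 365 zt 0.08 topmean [ 0.457 -0.111  0.078] mid [ 0.456 -0.111] ext [0.033 0.033]
bottle_yellow 0.3 [242. 329.] 319 zt 0.08 topmean [0.444 0.001 0.078] mid [0.444 0.002] ext [0.031 0.031]
bottle_blue 0.63 [243. 446.] 198 zt 0.047 topmean [ 0.438 -0.239  0.045] mid [ 0.439 -0.24 ] ext [0.022 0.023]
bottle_blue 0.6 [242. 330.] 329 zt 0.08 topmean [0.444 0.001 0.078] mid [0.444 0.002] ext [0.031 0.031]
spent 0.63 [149. 446.] 481 zt 0.083 topmean [ 0.63  -0.238  0.08 ] mid [ 0.63  -0.238] ext [0.031 0.032]
seat_red 0.79 [159. 437.] 336 zt 0.014 topmean [ 0.617 -0.235  0.012] mid [ 0.627 -0.242] ext [0.059 0.063]
seat_yellow 0.56 [146. 374.] 727 zt 0.013 topmean [ 0.641 -0.099  0.011] mid [ 0.641 -0.099] ext [0.062 0.061]
seat_blue 0.7 [144. 278.] 738 zt 0.013 topmean [0.647 0.102 0.011] mid [0.647 0.101] ext [0.063 0.061]
discard_tray 0.56 [148. 208.] 2887 zt 0.026 topmean [0.643 0.247 0.024] mid [0.644 0.246] ext [0.122 0.121]
small_red 0.7 [254. 209.] 157 zt 0.047 topmean [0.422 0.248 0.045] mid [0.422 0.249] ext [0.022 0.019]
small_blue 0.46 [240. 443.] 204 zt 0.047 topmean [ 0.439 -0.239  0.044] mid [ 0.439 -0.24 ] ext [0.022 0.023]
```

The top view shows the tray at (148,210), the blue seat at (145,280), the yellow seat at (146,375), and the red seat at (150,443) with the spent bottle in it. The large red, blue and yellow bottles are at (243,272), (240,330) and (233,387). The two small bottles are at the ends of that row, and the side view shows the same layout. First I'll turn the tool to line up with the world axes, so tool x=+x, y=−y, z=−z, and move above the spent bottle.

{"op": "carry_out", "data": {"series": [{"linear":[0,0,0],"spin":10,"grip":0.5},{"linear":[0,0,0],"spin":10,"grip":0.5},{"linear":[15,-14,0],"spin":0,"grip":0.5},{"linear":[30,-27,0],"spin":0,"grip":0.5},{"linear":[30,-27,0],"spin":0,"grip":0.5},{"linear":[30,-27,0],"spin":0,"grip":0.5},{"linear":[30,-27,0],"spin":0,"grip":0.5},{"linear":[30,-27,0],"spin":0,"grip":0.5},{"linear":[30,-27,0],"spin":0,"grip":0.5},{"linear":[30,-27,0],"spin":0,"grip":0.5},{"linear":[30,-27,0],"spin":0,"grip":0.5},{"linear":[30,-27,0],"spin":0,"grip":0.5},{"linear":[30,-27,0],"spin":0,"grip":0.5},{"linear":[30,-27,0],"spin":0,"grip":0.5},{"linear":[30,-27,0],"spin":0,"grip":0.5},{"linear":[15,-14,0],"spin":0,"grip":0.5},{"linear":[10,-10,0],"spin":0,"grip":0.5},{"linear":[0,0,0],"spin":0,"grip":0.5},{"linear":[0,0,0],"spin":0,"grip":0.5}], "newtons": 20}}

```text
time_s: 2.98
ee_pos: [0.6219, -0.2491, 0.2257]
tool_rot: [0.0, 1.0, 0.0, -0.0]
wrist_force: [0.5, 0.9, 0.6]
width: 0.752
```

```bash
cat > s.py <<'E'
from h import *
o=robot.observe()
q=np.array(o["tool_rot"]);M=R.from_quat([q[1],q[2],q[3],q[0]]).as_matrix()
print(o["time_s"],o["ee_pos"].round(4),"x",M[:,0].round(3),"z",M[:,2].round(3),"w",o["width"],o["wrist_force"].round(2),o["joint_pos"].round(2))
E
python3 s.py
```

```text
2.975 [ 0.6219 -0.2491  0.2257] x [ 1.  0. -0.] z [-0. -0. -1.] w 0.7516359291967631 [0.54 0.9  0.59] [-0.46  0.17  1.6  -0.    1.37  1.11]
```

{"op": "carry_out", "data": {"series": [{"linear":[8,-11,10],"spin":0,"grip":0.5},{"linear":[0,0,25],"spin":0,"grip":0.5},{"linear":[0,0,30],"spin":0,"grip":0.5},{"linear":[0,0,30],"spin":0,"grip":0.5},{"linear":[0,0,30],"spin":0,"grip":0.5},{"linear":[0,0,25],"spin":0,"grip":0.5},{"linear":[0,0,20],"spin":0,"grip":0.5},{"linear":[0,0,12],"spin":0,"grip":0.5},{"linear":[0,0,5],"spin":0,"grip":0.5},{"linear":[0,0,0],"spin":0,"grip":0.5}]}}

```text
time_s: 4.22
ee_pos: [0.6307, -0.2375, 0.039]
tool_rot: [0.0, 1.0, 0.0, 0.0]
wrist_force: [0.2, -0.6, 0.5]
width: 0.748
```

```bash
cat > pic.py <<'E'
import sys
from h import *
n,f=sys.argv[1:3]; p,d=robot.read_camera(n); np.save(n+".npy",d)
if len(sys.argv)>3:
    a,b,c,e=map(int,sys.argv[3:7]); p=cv2.resize(p[a:b,c:e],None,fx=4,fy=4,interpolation=cv2.INTER_CUBIC)
cv2.imwrite(f"pics/{f}.png",p[...,::-1])
E
python3 s.py; python3 pic.py side s1 60 200 220 400
```

```text
4.225 [ 0.6307 -0.2375  0.039 ] x [1.    0.001 0.001] z [ 0.001 -0.    -1.   ] w 0.7478323823959628 [ 0.17 -0.58  0.47] [-0.44  0.34  1.72  0.    1.07  1.13]
```

View pics/s1.png

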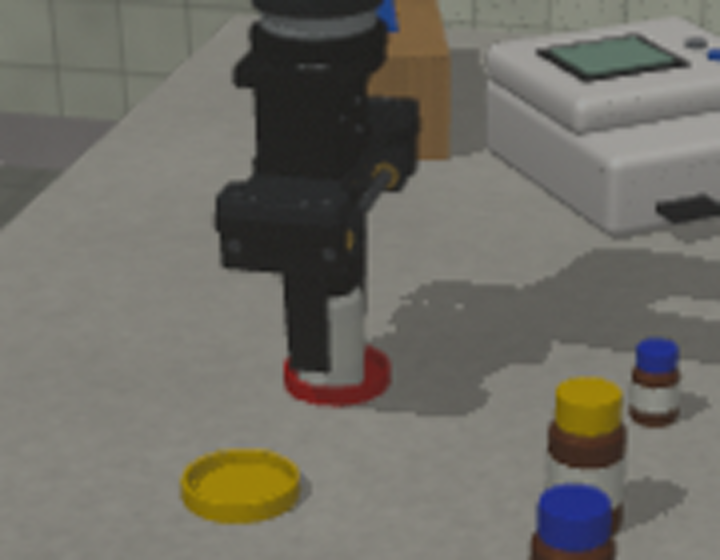

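The fingers straddle the spent bottle (near finger at about (75,308) in the full image). Closing now.

{"op": "carry_out", "data": {"series": [{"linear":[0,0,0],"spin":0,"grip":0.2},{"linear":[0,0,0],"spin":0,"grip":0.0},{"linear":[0,0,0],"spin":0,"grip":-0.1},{"linear":[0,0,0],"spin":0,"grip":-0.2},{"linear":[0,0,0],"spin":0,"grip":-0.4},{"linear":[0,0,0],"spin":0,"grip":-0.6},{"linear":[0,0,0],"spin":0,"grip":-0.6},{"linear":[0,0,-5],"spin":0,"grip":-0.6},{"linear":[0,0,-10],"spin":0,"grip":-0.6},{"linear":[0,0,-15],"spin":0,"grip":-0.6},{"linear":[0,0,-20],"spin":0,"grip":-0.6},{"linear":[0,0,-20],"spin":0,"grip":-0.6},{"linear":[0,0,-15],"spin":0,"grip":-0.6},{"linear":[0,0,-10],"spin":0,"grip":-0.6},{"linear":[0,0,-5],"spin":0,"grip":-0.6},{"linear":[0,0,0],"spin":0,"grip":-0.6}], "newtons": 20}}

```text
time_s: 6.28
ee_pos: [0.6304, -0.2373, 0.1386]
tool_rot: [-0.0, 1.0, 0.0, -0.0]
wrist_force: [-0.5, 0.4, -1.0]
width: 0.418
```

```bash
python3 s.py; python3 pic.py side s2 60 200 220 400
```

```text
6.275 [ 0.6304 -0.2373  0.1386] x [ 1.     0.001 -0.   ] z [-0.  0. -1.] w 0.4184344310009955 [-0.51  0.45 -1.04] [-0.44  0.24  1.67  0.    1.23  1.13]
```

View pics/s2.png

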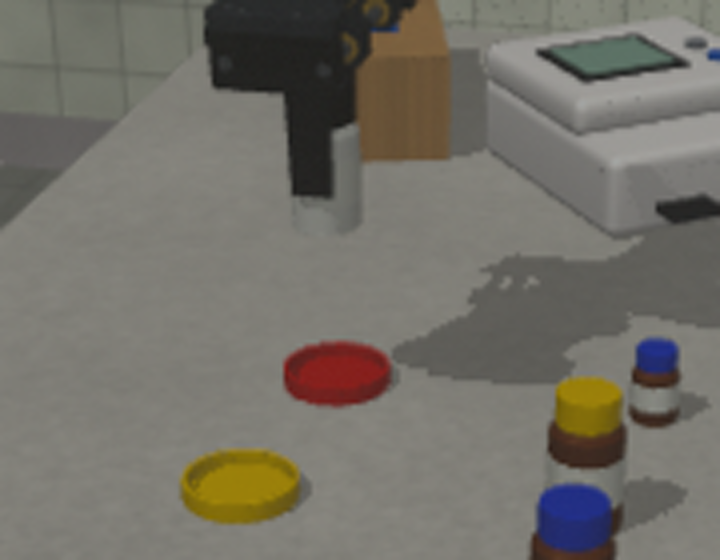

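The spent bottle is clear of the red seat (now empty, at about (153,304)) and upright in the jaws. Next I carry it to the tray.

{"op": "carry_out", "data": {"series": [{"linear":[0,-15,0],"spin":0,"grip":-0.6},{"linear":[1,-30,0],"spin":0,"grip":-0.6},{"linear":[1,-30,0],"spin":0,"grip":-0.6},{"linear":[1,-30,0],"spin":0,"grip":-0.6},{"linear":[1,-30,0],"spin":0,"grip":-0.6},{"linear":[1,-30,0],"spin":0,"grip":-0.6},{"linear":[1,-30,0],"spin":0,"grip":-0.6},{"linear":[1,-30,0],"spin":0,"grip":-0.6},{"linear":[1,-30,0],"spin":0,"grip":-0.6},{"linear":[1,-30,0],"spin":0,"grip":-0.6},{"linear":[1,-30,0],"spin":0,"grip":-0.6},{"linear":[1,-30,0],"spin":0,"grip":-0.6},{"linear":[1,-30,0],"spin":0,"grip":-0.6},{"linear":[1,-30,0],"spin":0,"grip":-0.6},{"linear":[0,-30,0],"spin":0,"grip":-0.6},{"linear":[0,-30,0],"spin":0,"grip":-0.6},{"linear":[0,-14,0],"spin":0,"grip":-0.6},{"linear":[0,-5,0],"spin":0,"grip":-0.6},{"linear":[0,0,0],"spin":0,"grip":-0.6}]}}

```text
time_s: 8.7
ee_pos: [0.6429, 0.2463, 0.1384]
tool_rot: [0.0, 1.0, 0.0, -0.0]
wrist_force: [0.9, 0.9, -0.8]
width: 0.413
```

```bash
python3 s.py; python3 pic.py side s3; python3 pic.py top t3;  python3 - <<'E'
from h import *
d=np.load("top.npy"); P=cloud("top",d)
s=robot.silhouettes("top","seat_red")[0]
m=s["region"]&(d>0); q=P[m]; t=q[q[:,2]>.007]
A=np.c_[2*t[:,:2],np.ones(len(t))]; x=np.linalg.lstsq(A,(t[:,:2]**2).sum(1),rcond=None)[0]
print(s["confidence"],s["point"],t.mean(0),(t.min(0)+t.max(0))/2,np.ptp(t,axis=0),x[:2])
E
```

```text
8.7 [0.6429 0.2463 0.1384] x [ 1.     0.001 -0.   ] z [-0. -0. -1.] w 0.41331196491731903 [ 0.86  0.89 -0.8 ] [ 0.29  0.27  1.63 -0.    1.24  1.86]
0.82 [150.4, 442.8] [ 0.62771884 -0.24007703  0.0112156 ] [ 0.62748763 -0.24115284  0.01148673] [0.06037071 0.06156123 0.00885222] [ 0.62771344 -0.24137655]
```

View pics/s3.png

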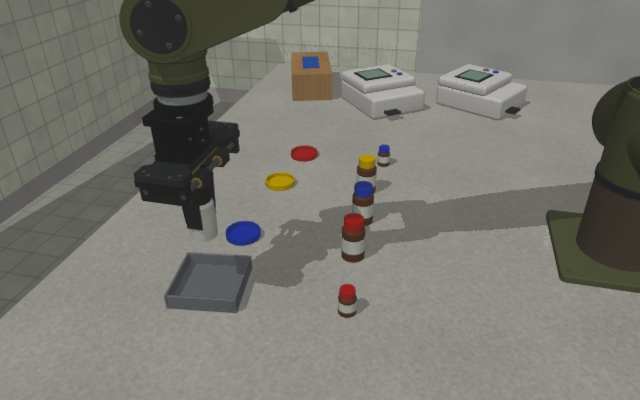

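View pics/t3.png

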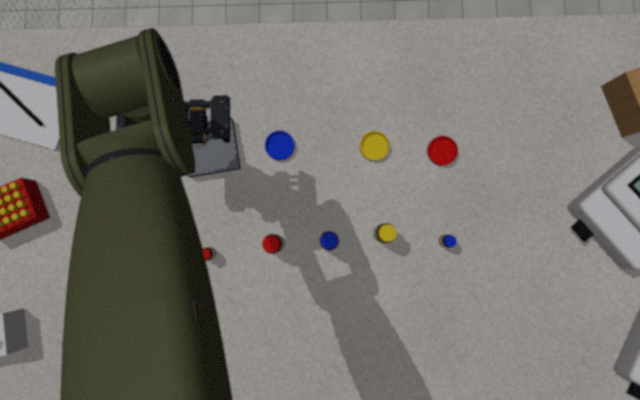

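The bottle hangs upright over the tray, and the red seat is empty at (150,443), centred at about (0.628,-0.241). Lowering now, slowly at the end.

{"op": "carry_out", "data": {"series": [{"linear":[0,0,10],"spin":0,"grip":-0.6},{"linear":[0,0,20],"spin":0,"grip":-0.6},{"linear":[0,0,20],"spin":0,"grip":-0.6},{"linear":[0,0,20],"spin":0,"grip":-0.6},{"linear":[0,0,12],"spin":0,"grip":-0.6},{"linear":[0,0,6],"spin":0,"grip":-0.6},{"linear":[0,0,4],"spin":0,"grip":-0.6},{"linear":[0,0,2],"spin":0,"grip":-0.6},{"linear":[0,0,2],"spin":0,"grip":-0.6},{"linear":[0,0,1],"spin":0,"grip":-0.6},{"linear":[0,0,1],"spin":0,"grip":-0.6},{"linear":[0,0,0],"spin":0,"grip":-0.6},{"linear":[0,0,0],"spin":0,"grip":-0.6}]}}

```text
time_s: 10.48
ee_pos: [0.6432, 0.2467, 0.0407]
tool_rot: [-0.0, 1.0, 0.0, 0.0]
wrist_force: [-0.3, 0.0, -1.0]
width: 0.415
```

```bash
python3 s.py; python3 pic.py side s4 180 320 140 320
```

```text
10.475 [0.6432 0.2467 0.0407] x [1.    0.001 0.   ] z [ 0.  0. -1.] w 0.4153525034619722 [-0.26  0.04 -1.  ] [0.29 0.37 1.68 0.   1.09 1.86]
```

View pics/s4.png

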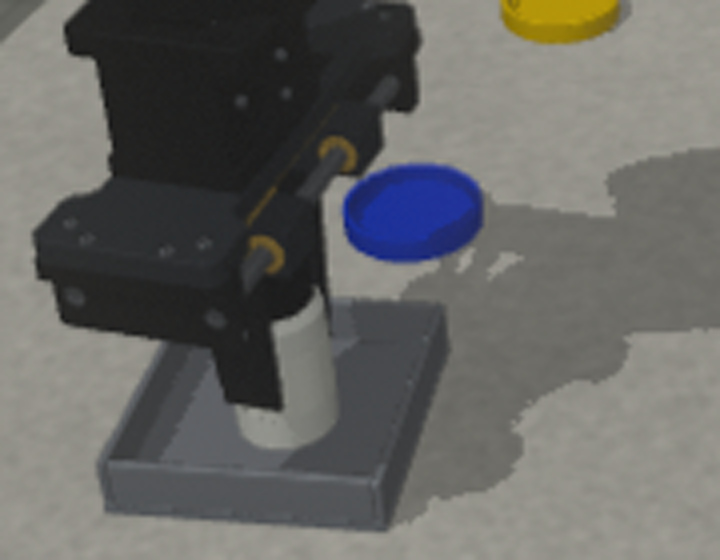

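{"op": "carry_out", "data": {"series": [{"linear":[0,0,0.5],"spin":0,"grip":-0.6},{"linear":[0,0,0.5],"spin":0,"grip":-0.6},{"linear":[0,0,0.5],"spin":0,"grip":-0.6},{"linear":[0,0,0],"spin":0,"grip":-0.6},{"linear":[0,0,0],"spin":0,"grip":-0.6}]}}

```text
time_s: 11.15
ee_pos: [0.6432, 0.2467, 0.0398]
tool_rot: [0.0, 1.0, 0.0, 0.0]
wrist_force: [-2.8, -1.1, 5.6]
width: 0.413
```

```bash
python3 s.py
```

```text
11.15 [0.6432 0.2467 0.0398] x [1.    0.001 0.   ] z [ 0. -0. -1.] w 0.41297620067736 [-2.76 -1.14  5.6 ] [ 0.29  0.37  1.68 -0.    1.08  1.86]
```

Contact with the tray floor (5.6 N). Releasing, then lifting.

{"op": "carry_out", "data": {"series": [{"linear":[0,0,0],"spin":0,"grip":-0.15},{"linear":[0,0,0],"spin":0,"grip":-0.1},{"linear":[0,0,0],"spin":0,"grip":0.1},{"linear":[0,0,0],"spin":0,"grip":0.35},{"linear":[0,0,0],"spin":0,"grip":0.35},{"linear":[0,0,0],"spin":0,"grip":0.35},{"linear":[0,0,-5],"spin":0,"grip":0.35},{"linear":[0,0,-15],"spin":0,"grip":0.35},{"linear":[0,0,-25],"spin":0,"grip":0.4},{"linear":[0,0,-30],"spin":0,"grip":0.5},{"linear":[0,0,-25],"spin":0,"grip":0.5},{"linear":[0,0,-20],"spin":0,"grip":0.5},{"linear":[0,0,-10],"spin":0,"grip":0.5},{"linear":[0,0,0],"spin":0,"grip":0.5}]}}

```text
time_s: 12.9
ee_pos: [0.6434, 0.2468, 0.17]
tool_rot: [-0.0, 1.0, 0.0, 0.001]
wrist_force: [0.6, -0.9, -0.4]
width: 0.754
```

```bash
python3 s.py; python3 pic.py side s5
```

```text
12.9 [0.6434 0.2468 0.17  ] x [1.    0.001 0.001] z [ 0.001  0.    -1.   ] w 0.7540734513595518 [ 0.64 -0.91 -0.37] [0.29 0.24 1.61 0.   1.29 1.86]
```

View pics/s5.png

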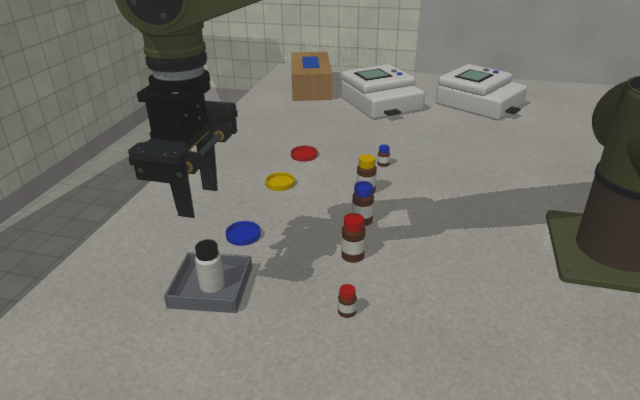

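The spent bottle stands upright in the tray at about (268,209). Now the red bottle.

{"op": "carry_out", "data": {"series": [{"linear":[-12,8,0],"spin":0,"grip":0.5},{"linear":[-25,16,0],"spin":0,"grip":0.5},{"linear":[-25,16,0],"spin":0,"grip":0.5},{"linear":[-25,16,0],"spin":0,"grip":0.5},{"linear":[-25,16,0],"spin":0,"grip":0.5},{"linear":[-25,16,0],"spin":0,"grip":0.5},{"linear":[-25,16,0],"spin":0,"grip":0.5},{"linear":[-25,16,0],"spin":0,"grip":0.5},{"linear":[-12,9,0],"spin":0,"grip":0.5},{"linear":[-4,4,0],"spin":0,"grip":0.5},{"linear":[0,0,10],"spin":0,"grip":0.5},{"linear":[0,0,25],"spin":0,"grip":0.5},{"linear":[0,0,30],"spin":0,"grip":0.5},{"linear":[0,0,30],"spin":0,"grip":0.5},{"linear":[0,0,20],"spin":0,"grip":0.5},{"linear":[0,0,12],"spin":0,"grip":0.5},{"linear":[0,0,7],"spin":0,"grip":0.5},{"linear":[0,0,0],"spin":0,"grip":0.5}]}}

```text
time_s: 15.2
ee_pos: [0.4403, 0.1136, 0.035]
tool_rot: [0.0, 1.0, 0.0, -0.0]
wrist_force: [0.5, 0.5, 0.6]
width: 0.752
```

```bash
python3 s.py; python3 pic.py side s6 140 300 260 440
```

```text
15.2 [0.4403 0.1136 0.035 ] x [ 1.     0.001 -0.   ] z [-0. -0. -1.] w 0.752323823739107 [0.52 0.53 0.61] [ 0.13 -0.11  2.23  0.    1.02  1.7 ]
```

View pics/s6.png

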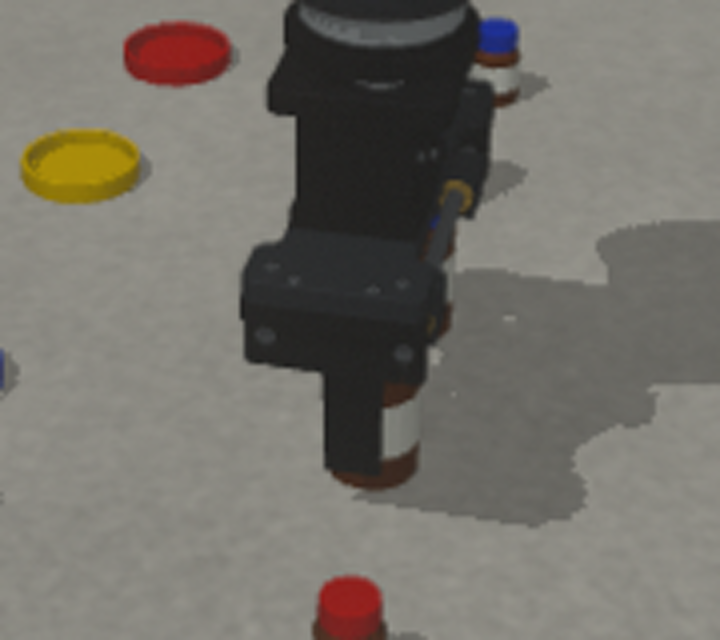

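{"op": "carry_out", "data": {"series": [{"linear":[0,0,0],"spin":0,"grip":0.2},{"linear":[0,0,0],"spin":0,"grip":0.0},{"linear":[0,0,0],"spin":0,"grip":-0.1},{"linear":[0,0,0],"spin":0,"grip":-0.2},{"linear":[0,0,0],"spin":0,"grip":-0.4},{"linear":[0,0,0],"spin":0,"grip":-0.6},{"linear":[0,0,0],"spin":0,"grip":-0.6},{"linear":[0,0,-5],"spin":0,"grip":-0.6},{"linear":[0,0,-10],"spin":0,"grip":-0.6},{"linear":[0,0,-20],"spin":0,"grip":-0.6},{"linear":[0,0,-25],"spin":0,"grip":-0.6},{"linear":[0,0,-25],"spin":0,"grip":-0.6},{"linear":[0,0,-20],"spin":0,"grip":-0.6},{"linear":[0,0,-10],"spin":0,"grip":-0.6},{"linear":[0,0,-5],"spin":0,"grip":-0.6},{"linear":[0,0,0],"spin":0,"grip":-0.6}], "newtons": 25}}

```text
time_s: 17.25
ee_pos: [0.44, 0.1135, 0.1549]
tool_rot: [0.0, 1.0, 0.0, -0.0]
wrist_force: [-0.5, -0.5, -1.6]
width: 0.417
```

```bash
python3 s.py
```

```text
17.25 [0.44   0.1135 0.1549] x [ 1.     0.001 -0.   ] z [-0. -0. -1.] w 0.41679257013527676 [-0.52 -0.49 -1.58] [ 0.13 -0.27  2.14 -0.    1.27  1.7 ]
```

{"op": "carry_out", "data": {"series": [{"linear":[6,12,0],"spin":0,"grip":-0.6},{"linear":[14,27,0],"spin":0,"grip":-0.6},{"linear":[14,27,0],"spin":0,"grip":-0.6},{"linear":[14,27,0],"spin":0,"grip":-0.6},{"linear":[14,27,0],"spin":0,"grip":-0.6},{"linear":[14,27,0],"spin":0,"grip":-0.6},{"linear":[14,27,0],"spin":0,"grip":-0.6},{"linear":[14,27,0],"spin":0,"grip":-0.6},{"linear":[14,27,0],"spin":0,"grip":-0.6},{"linear":[14,27,0],"spin":0,"grip":-0.6},{"linear":[14,27,0],"spin":0,"grip":-0.6},{"linear":[14,27,0],"spin":0,"grip":-0.6},{"linear":[14,27,0],"spin":0,"grip":-0.6},{"linear":[8,12,0],"spin":0,"grip":-0.6},{"linear":[6,6,0],"spin":0,"grip":-0.6},{"linear":[0,0,0],"spin":0,"grip":-0.6}]}}

```text
time_s: 19.25
ee_pos: [0.6285, -0.2402, 0.1548]
tool_rot: [-0.0, 1.0, 0.0, -0.0]
wrist_force: [-0.4, -0.1, -1.5]
width: 0.418
```

```bash
python3 s.py; python3 pic.py side s7
```

```text
19.25 [ 0.6285 -0.2402  0.1548] x [ 1.     0.001 -0.001] z [-0.001  0.001 -1.   ] w 0.4181233064439484 [-0.37 -0.08 -1.48] [-0.44  0.22  1.66  0.    1.26  1.13]
```

View pics/s7.png

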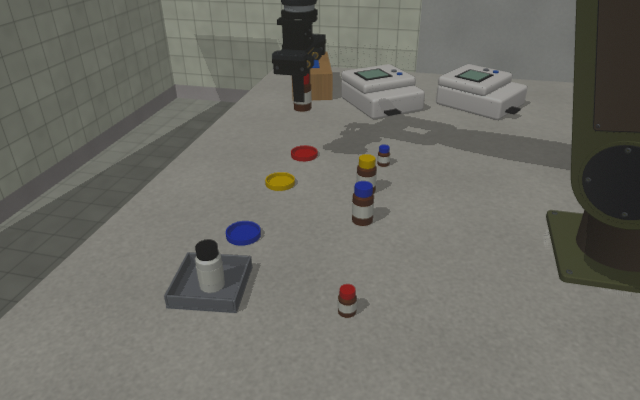

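The red bottle is held upright above the red seat at (153,304). Lowering.

{"op": "carry_out", "data": {"series": [{"linear":[0,0,10],"spin":0,"grip":-0.6},{"linear":[0,0,20],"spin":0,"grip":-0.6},{"linear":[0,0,25],"spin":0,"grip":-0.6},{"linear":[0,0,20],"spin":0,"grip":-0.6},{"linear":[0,0,16],"spin":0,"grip":-0.6},{"linear":[0,0,10],"spin":0,"grip":-0.6},{"linear":[0,0,6],"spin":0,"grip":-0.6},{"linear":[0,0,4],"spin":0,"grip":-0.6},{"linear":[0,0,2],"spin":0,"grip":-0.6},{"linear":[0,0,1],"spin":0,"grip":-0.6},{"linear":[0,0,1],"spin":0,"grip":-0.6},{"linear":[0,0,0.5],"spin":0,"grip":-0.6},{"linear":[0,0,0.5],"spin":0,"grip":-0.6},{"linear":[0,0,0],"spin":0,"grip":-0.6},{"linear":[0,0,0],"spin":0,"grip":-0.6}]}}

```text
time_s: 21.18
ee_pos: [0.6285, -0.2404, 0.0392]
tool_rot: [0.0, 1.0, 0.0, 0.0]
wrist_force: [-0.1, -0.2, -1.2]
width: 0.414
```

```bash
python3 s.py; python3 pic.py side s8 60 200 220 400
```

```text
21.175 [ 0.6285 -0.2404  0.0392] x [1.    0.001 0.   ] z [ 0. -0. -1.] w 0.4138361721197579 [-0.07 -0.17 -1.16] [-0.45  0.34  1.72  0.    1.07  1.13]
```

View pics/s8.png

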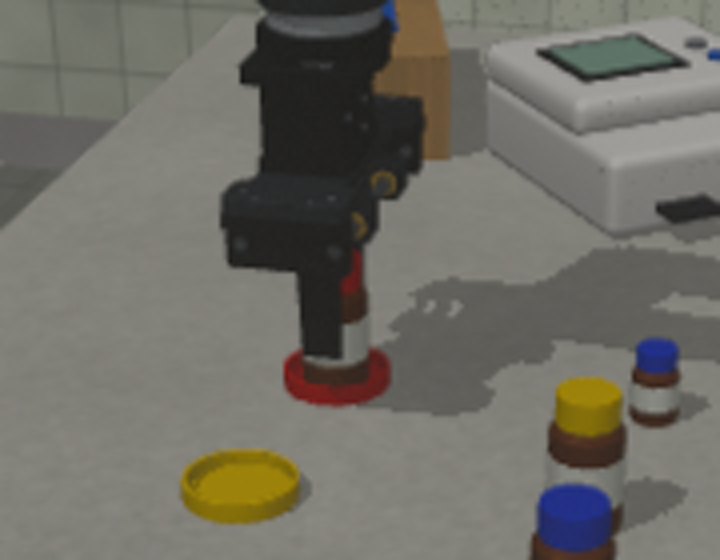

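The red bottle is inside the red ring, about 1 mm above the floor. Lowering to contact.

{"op": "carry_out", "data": {"series": [{"linear":[0,0,0.5],"spin":0,"grip":-0.6},{"linear":[0,0,0.5],"spin":0,"grip":-0.6},{"linear":[0,0,0.5],"spin":0,"grip":-0.6},{"linear":[0,0,0],"spin":0,"grip":-0.6},{"linear":[0,0,0],"spin":0,"grip":-0.6}]}}

```text
time_s: 21.85
ee_pos: [0.6286, -0.2404, 0.0384]
tool_rot: [0.0, 1.0, 0.0, 0.0]
wrist_force: [-3.9, 1.4, 5.7]
width: 0.418
```

```bash
python3 s.py
```

```text
21.85 [ 0.6286 -0.2404  0.0384] x [1.    0.001 0.   ] z [ 0. -0. -1.] w 0.4177456262693778 [-3.92  1.43  5.66] [-0.44  0.34  1.72 -0.    1.07  1.13]
```

{"op": "carry_out", "data": {"series": [{"linear":[0,0,0],"spin":0,"grip":-0.15},{"linear":[0,0,0],"spin":0,"grip":-0.1},{"linear":[0,0,0],"spin":0,"grip":0.1},{"linear":[0,0,0],"spin":0,"grip":0.35},{"linear":[0,0,0],"spin":0,"grip":0.5},{"linear":[0,0,0],"spin":0,"grip":0.5},{"linear":[0,0,-5],"spin":0,"grip":0.5},{"linear":[0,0,-15],"spin":0,"grip":0.5},{"linear":[0,0,-25],"spin":0,"grip":0.5},{"linear":[0,0,-30],"spin":0,"grip":0.5},{"linear":[0,0,-25],"spin":0,"grip":0.5},{"linear":[0,0,-20],"spin":0,"grip":0.5},{"linear":[0,0,-12],"spin":0,"grip":0.5},{"linear":[0,0,0],"spin":0,"grip":0.5}]}}

```text
time_s: 23.6
ee_pos: [0.6289, -0.2405, 0.1709]
tool_rot: [0.0, 1.0, 0.0, 0.001]
wrist_force: [0.5, -0.6, 0.2]
width: 0.748
```

```bash
python3 s.py; python3 pic.py side s9; python3 pic.py top t9
python3 - <<'E'
from h import *
d=np.load("top.npy"); P=cloud("top",d)
for nm in ["bottle_yellow","bottle_blue","seat_yellow","seat_blue"]:
    for s in robot.silhouettes("top",nm)[:2]:
        m=s["region"]&(d>0); q=P[m]
        if len(q)==0: continue
        zt=np.percentile(q[:,2],97); t=q[q[:,2]>zt-.006]
        print(nm,round(s["confidence"],2),np.round(s["point"]),zt.round(3),t.mean(0).round(4),((t.min(0)+t.max(0))/2).round(4))
E
```

```text
23.6 [ 0.6289 -0.2405  0.1709] x [1.    0.001 0.002] z [ 0.002 -0.001 -1.   ] w 0.7483804630678732 [ 0.54 -0.63  0.18] [-0.44  0.21  1.65  0.    1.28  1.13]
bottle_yellow 0.85 [232. 382.] 0.08 [ 0.4566 -0.1109  0.0777] [ 0.4565 -0.1107  0.0775]
bottle_blue 0.86 [242. 329.] 0.08 [0.4441 0.0012 0.0776] [0.4444 0.0007 0.0782]
bottle_blue 0.74 [147. 220.] 0.026 [0.6439 0.2478 0.0251] [0.6443 0.2472 0.0522]
seat_yellow 0.58 [146. 375.] 0.013 [ 0.6397 -0.104   0.011 ] [ 0.641  -0.0997  0.0116]
seat_yellow 0.21 [146. 209.] 0.084 [0.6424 0.2451 0.0816] [0.6422 0.2449 0.0817]
seat_blue 0.9 [141. 280.] 0.013 [0.6471 0.1018 0.0111] [0.6471 0.1014 0.0115]
```

View pics/s9.png

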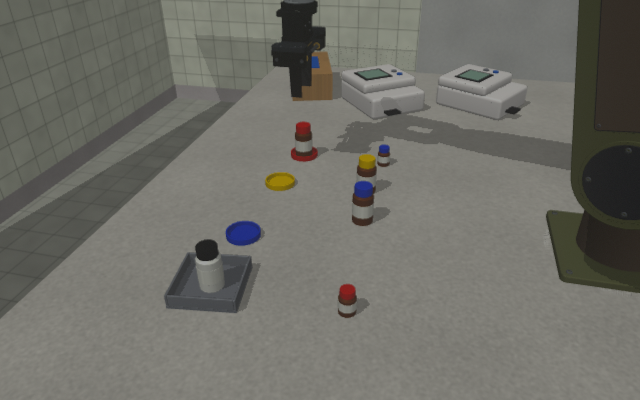

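View pics/t9.png

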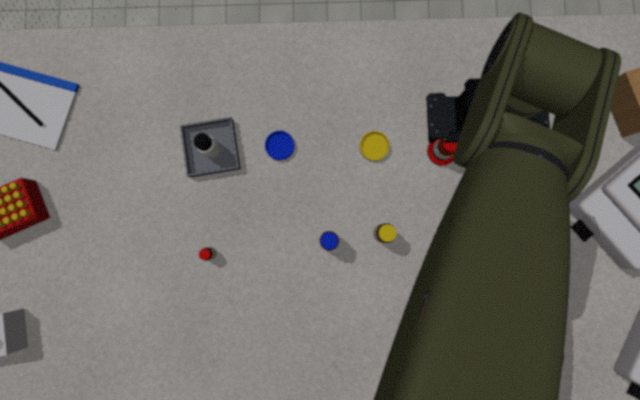

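The red bottle stands in the red seat (side view about (140,304)), and the spent bottle is in the tray (top view (143,204)). Next, the yellow bottle at (0.4566,-0.111).

{"op": "carry_out", "data": {"series": [{"linear":[-12,-10,0],"spin":0,"grip":0.5},{"linear":[-25,-18,0],"spin":0,"grip":0.5},{"linear":[-25,-18,0],"spin":0,"grip":0.5},{"linear":[-25,-18,0],"spin":0,"grip":0.5},{"linear":[-25,-18,0],"spin":0,"grip":0.5},{"linear":[-25,-18,0],"spin":0,"grip":0.5},{"linear":[-20,-18,0],"spin":0,"grip":0.5},{"linear":[-12,-10,0],"spin":0,"grip":0.5},{"linear":[-3,-2,0],"spin":0,"grip":0.5},{"linear":[0,0,10],"spin":0,"grip":0.5},{"linear":[0,0,25],"spin":0,"grip":0.5},{"linear":[0,0,30],"spin":0,"grip":0.5},{"linear":[0,0,30],"spin":0,"grip":0.5},{"linear":[0,0,22],"spin":0,"grip":0.5},{"linear":[0,0,12],"spin":0,"grip":0.5},{"linear":[0,0,7],"spin":0,"grip":0.5},{"linear":[0,0,0],"spin":0,"grip":0.5}]}}

```text
time_s: 26.02
ee_pos: [0.4565, -0.1106, 0.0336]
tool_rot: [-0.0, 1.0, 0.0, -0.0]
wrist_force: [0.0, 0.3, 0.1]
width: 0.749
```

```bash
python3 s.py; python3 pic.py side s10 80 240 260 440
```

```text
26.025 [ 0.4565 -0.1106  0.0336] x [ 1.     0.001 -0.   ] z [-0.  0. -1.] w 0.7485629703936102 [0.01 0.27 0.13] [-0.35 -0.07  2.2  -0.    1.01  1.22]
```

View pics/s10.png

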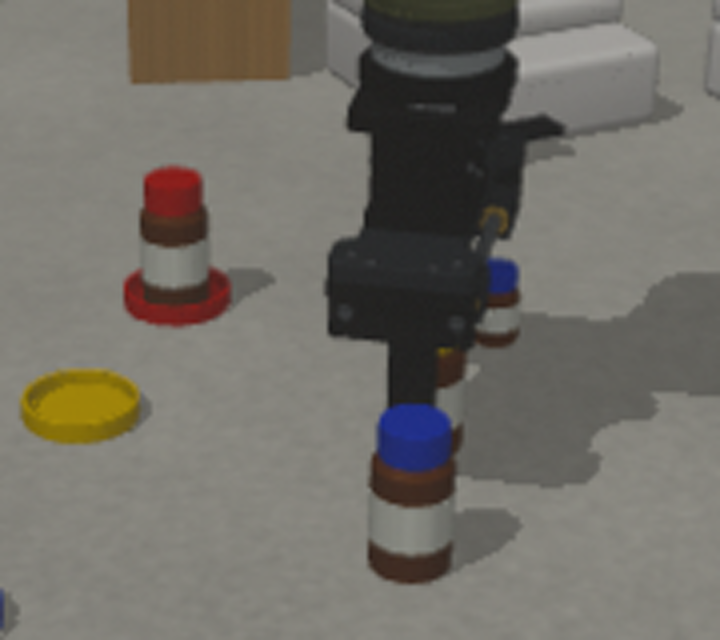

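The red bottle is upright in its seat, and the jaws straddle the yellow bottle behind the blue one. Gripping and lifting.

{"op": "carry_out", "data": {"series": [{"linear":[0,0,0],"spin":0,"grip":0.2},{"linear":[0,0,0],"spin":0,"grip":0.0},{"linear":[0,0,0],"spin":0,"grip":-0.1},{"linear":[0,0,0],"spin":0,"grip":-0.2},{"linear":[0,0,0],"spin":0,"grip":-0.4},{"linear":[0,0,0],"spin":0,"grip":-0.6},{"linear":[0,0,0],"spin":0,"grip":-0.6},{"linear":[0,0,-5],"spin":0,"grip":-0.6},{"linear":[0,0,-10],"spin":0,"grip":-0.6},{"linear":[0,0,-20],"spin":0,"grip":-0.6},{"linear":[0,0,-25],"spin":0,"grip":-0.6},{"linear":[0,0,-25],"spin":0,"grip":-0.6},{"linear":[0,0,-20],"spin":0,"grip":-0.6},{"linear":[0,0,-10],"spin":0,"grip":-0.6},{"linear":[0,0,-5],"spin":0,"grip":-0.6},{"linear":[0,0,0],"spin":0,"grip":-0.6}]}}

```text
time_s: 28.08
ee_pos: [0.4562, -0.1103, 0.1534]
tool_rot: [-0.0, 1.0, 0.0, -0.0]
wrist_force: [-1.0, -0.4, -2.0]
width: 0.412
```

{"op": "carry_out", "data": {"series": [{"linear":[12,0,0],"spin":0,"grip":-0.6},{"linear":[25,-2,0],"spin":0,"grip":-0.6},{"linear":[25,-2,0],"spin":0,"grip":-0.6},{"linear":[25,-2,0],"spin":0,"grip":-0.6},{"linear":[25,-2,0],"spin":0,"grip":-0.6},{"linear":[25,-2,0],"spin":0,"grip":-0.6},{"linear":[25,-1,0],"spin":0,"grip":-0.6},{"linear":[14,0,0],"spin":0,"grip":-0.6},{"linear":[8,0,0],"spin":0,"grip":-0.6},{"linear":[0,0,0],"spin":0,"grip":-0.6},{"linear":[0,0,0],"spin":0,"grip":-0.6}]}}

```text
time_s: 29.45
ee_pos: [0.6398, -0.0994, 0.1536]
tool_rot: [-0.0, 1.0, 0.0, -0.0]
wrist_force: [0.8, 0.1, -1.5]
width: 0.414
```

```bash
python3 s.py; python3 pic.py side s11
```

```text
29.45 [ 0.6398 -0.0994  0.1536] x [ 1.     0.001 -0.001] z [-0.001  0.    -1.   ] w 0.41380943387892444 [ 0.75  0.1  -1.5 ] [-0.24  0.17  1.72 -0.    1.25  1.33]
```

View pics/s11.png

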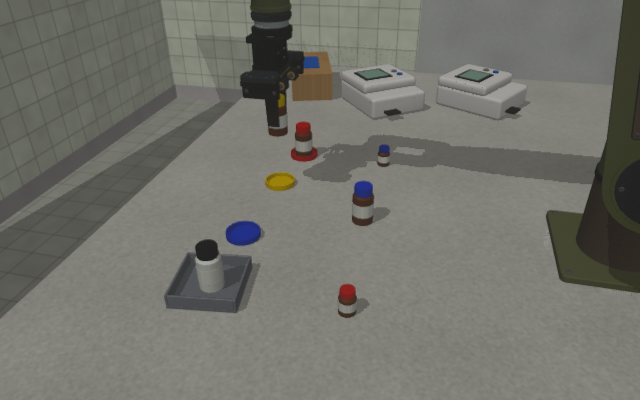

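The yellow bottle is upright above the yellow seat at (181,280). Lowering.

{"op": "carry_out", "data": {"series": [{"linear":[1,0,10],"spin":0,"grip":-0.6},{"linear":[0,0,20],"spin":0,"grip":-0.6},{"linear":[0,0,25],"spin":0,"grip":-0.6},{"linear":[0,0,20],"spin":0,"grip":-0.6},{"linear":[0,0,16],"spin":0,"grip":-0.6},{"linear":[0,0,10],"spin":0,"grip":-0.6},{"linear":[0,0,6],"spin":0,"grip":-0.6},{"linear":[0,0,4],"spin":0,"grip":-0.6},{"linear":[0,0,2],"spin":0,"grip":-0.6},{"linear":[0,0,1],"spin":0,"grip":-0.6},{"linear":[0,0,1],"spin":0,"grip":-0.6},{"linear":[0,0,0.5],"spin":0,"grip":-0.6},{"linear":[0,0,0.5],"spin":0,"grip":-0.6},{"linear":[0,0,0],"spin":0,"grip":-0.6},{"linear":[0,0,0],"spin":0,"grip":-0.6}]}}

```text
time_s: 31.38
ee_pos: [0.6414, -0.0993, 0.0377]
tool_rot: [0.0, 1.0, 0.0, 0.0]
wrist_force: [-0.1, 0.7, -1.2]
width: 0.414
```

```bash
python3 s.py; python3 pic.py side s12 80 220 200 380
```

```text
31.375 [ 0.6414 -0.0993  0.0377] x [1.    0.001 0.   ] z [ 0. -0. -1.] w 0.4143252896005924 [-0.09  0.74 -1.23] [-0.24  0.3   1.78 -0.    1.06  1.33]
```

View pics/s12.png

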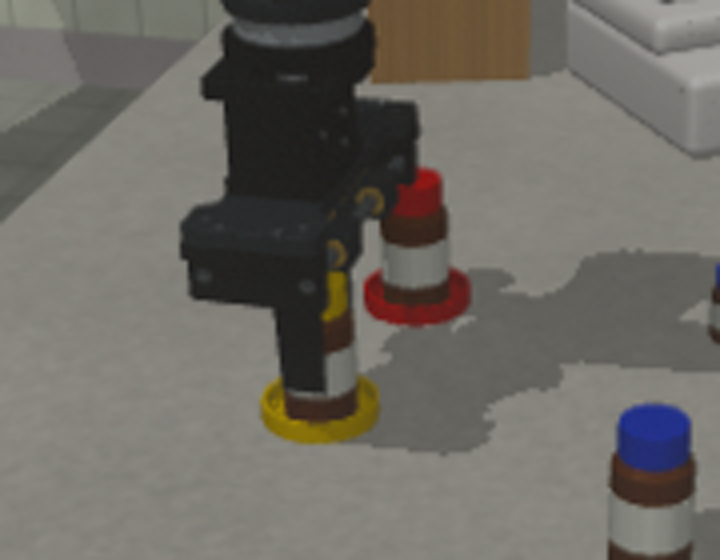

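The yellow bottle is inside the yellow ring, about 1 mm up. Lowering to contact.

{"op": "carry_out", "data": {"series": [{"linear":[0,0,0.5],"spin":0,"grip":-0.6},{"linear":[0,0,0.5],"spin":0,"grip":-0.6},{"linear":[0,0,0.5],"spin":0,"grip":-0.6},{"linear":[0,0,0],"spin":0,"grip":-0.6},{"linear":[0,0,0],"spin":0,"grip":-0.6}]}}

```text
time_s: 32.05
ee_pos: [0.6415, -0.0994, 0.0369]
tool_rot: [0.0, 1.0, 0.0, 0.0]
wrist_force: [-4.0, 0.2, 4.8]
width: 0.415
```

```bash
python3 s.py
```

```text
32.05 [ 0.6415 -0.0994  0.0369] x [1.    0.001 0.   ] z [ 0. -0. -1.] w 0.4154142733602468 [-3.99  0.23  4.82] [-0.24  0.3   1.78 -0.    1.06  1.33]
```

{"op": "carry_out", "data": {"series": [{"linear":[0,0,0],"spin":0,"grip":-0.15},{"linear":[0,0,0],"spin":0,"grip":-0.1},{"linear":[0,0,0],"spin":0,"grip":0.1},{"linear":[0,0,0],"spin":0,"grip":0.35},{"linear":[0,0,0],"spin":0,"grip":0.5},{"linear":[0,0,0],"spin":0,"grip":0.5},{"linear":[0,0,-5],"spin":0,"grip":0.5},{"linear":[0,0,-15],"spin":0,"grip":0.5},{"linear":[0,0,-25],"spin":0,"grip":0.5},{"linear":[0,0,-30],"spin":0,"grip":0.5},{"linear":[0,0,-25],"spin":0,"grip":0.5},{"linear":[0,0,-20],"spin":0,"grip":0.5},{"linear":[0,0,-12],"spin":0,"grip":0.5},{"linear":[0,0,0],"spin":0,"grip":0.5}]}}

```text
time_s: 33.8
ee_pos: [0.6419, -0.0995, 0.1693]
tool_rot: [0.0, 1.0, 0.0, 0.001]
wrist_force: [-0.1, -0.3, -0.2]
width: 0.751
```

```bash
python3 s.py; python3 pic.py side s13
```

```text
33.8 [ 0.6419 -0.0995  0.1693] x [1.    0.001 0.002] z [ 0.002 -0.    -1.   ] w 0.7505456860448815 [-0.06 -0.29 -0.16] [-0.24  0.16  1.71 -0.    1.27  1.33]
```

View pics/s13.png

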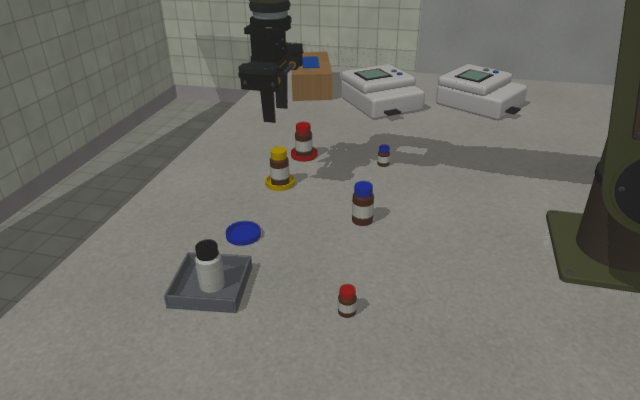

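The yellow bottle is upright in its seat at (168,280). Now the large blue bottle at (203,363).

{"op": "carry_out", "data": {"series": [{"linear":[-12,-7,0],"spin":0,"grip":0.5},{"linear":[-25,-13,0],"spin":0,"grip":0.5},{"linear":[-25,-13,0],"spin":0,"grip":0.5},{"linear":[-25,-13,0],"spin":0,"grip":0.5},{"linear":[-25,-13,0],"spin":0,"grip":0.5},{"linear":[-25,-13,0],"spin":0,"grip":0.5},{"linear":[-25,-13,0],"spin":0,"grip":0.5},{"linear":[-20,-10,0],"spin":0,"grip":0.5},{"linear":[-12,-5,0],"spin":0,"grip":0.5},{"linear":[-4,-1,0],"spin":0,"grip":0.5},{"linear":[0,0,10],"spin":0,"grip":0.5},{"linear":[0,0,25],"spin":0,"grip":0.5},{"linear":[0,0,30],"spin":0,"grip":0.5},{"linear":[0,0,30],"spin":0,"grip":0.5},{"linear":[0,0,20],"spin":0,"grip":0.5},{"linear":[0,0,12],"spin":0,"grip":0.5},{"linear":[0,0,6],"spin":0,"grip":0.5},{"linear":[0,0,0],"spin":0,"grip":0.5}]}}

```text
time_s: 36.1
ee_pos: [0.4435, 0.0014, 0.0351]
tool_rot: [-0.0, 1.0, 0.0, -0.0]
wrist_force: [0.2, -0.5, 0.3]
width: 0.752
```

```bash
python3 s.py; python3 pic.py side s14 100 260 260 440
```

```text
36.1 [0.4435 0.0014 0.0351] x [ 1.     0.001 -0.   ] z [-0.  0. -1.] w 0.752432283659738 [ 0.19 -0.5   0.35] [-0.12 -0.14  2.25  0.    1.02  1.45]
```

View pics/s14.png

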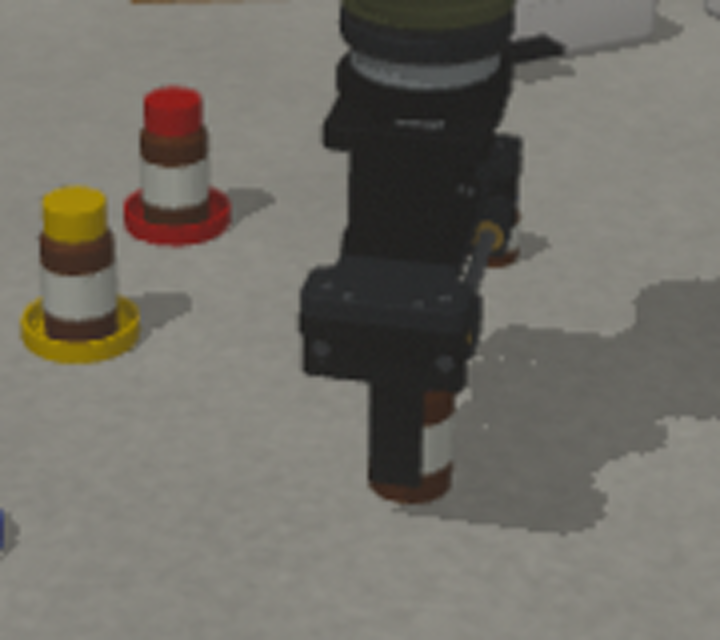

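The fingers straddle the blue bottle. Gripping, lifting and carrying it to the blue seat.

{"op": "carry_out", "data": {"series": [{"linear":[0,0,0],"spin":0,"grip":0.2},{"linear":[0,0,0],"spin":0,"grip":0.0},{"linear":[0,0,0],"spin":0,"grip":-0.1},{"linear":[0,0,0],"spin":0,"grip":-0.2},{"linear":[0,0,0],"spin":0,"grip":-0.4},{"linear":[0,0,0],"spin":0,"grip":-0.6},{"linear":[0,0,0],"spin":0,"grip":-0.6},{"linear":[0,0,-5],"spin":0,"grip":-0.6},{"linear":[0,0,-10],"spin":0,"grip":-0.6},{"linear":[0,0,-20],"spin":0,"grip":-0.6},{"linear":[0,0,-25],"spin":0,"grip":-0.6},{"linear":[0,0,-25],"spin":0,"grip":-0.6},{"linear":[0,0,-20],"spin":0,"grip":-0.6},{"linear":[0,0,-10],"spin":0,"grip":-0.6},{"linear":[0,0,-5],"spin":0,"grip":-0.6},{"linear":[0,0,0],"spin":0,"grip":-0.6}]}}

```text
time_s: 38.15
ee_pos: [0.4431, 0.0016, 0.1549]
tool_rot: [-0.0, 1.0, 0.0, -0.0]
wrist_force: [0.3, -0.1, -0.9]
width: 0.415
```

{"op": "carry_out", "data": {"series": [{"linear":[12,-6,0],"spin":0,"grip":-0.6},{"linear":[25,-12,0],"spin":0,"grip":-0.6},{"linear":[25,-12,0],"spin":0,"grip":-0.6},{"linear":[25,-12,0],"spin":0,"grip":-0.6},{"linear":[25,-12,0],"spin":0,"grip":-0.6},{"linear":[25,-12,0],"spin":0,"grip":-0.6},{"linear":[25,-12,0],"spin":0,"grip":-0.6},{"linear":[20,-12,0],"spin":0,"grip":-0.6},{"linear":[14,-7,0],"spin":0,"grip":-0.6},{"linear":[7,-3,0],"spin":0,"grip":-0.6},{"linear":[0,0,0],"spin":0,"grip":-0.6},{"linear":[0,0,0],"spin":0,"grip":-0.6}]}}

```text
time_s: 39.65
ee_pos: [0.6457, 0.1014, 0.155]
tool_rot: [0.0, 1.0, 0.0, -0.0]
wrist_force: [0.6, 0.5, -2.3]
width: 0.414
```

```bash
python3 s.py; python3 pic.py side s15
```

```text
39.65 [0.6457 0.1014 0.155 ] x [ 1.     0.    -0.001] z [-0.001 -0.    -1.   ] w 0.41353590095522946 [ 0.59  0.49 -2.31] [ 0.07  0.18  1.71 -0.    1.25  1.64]
```

View pics/s15.png

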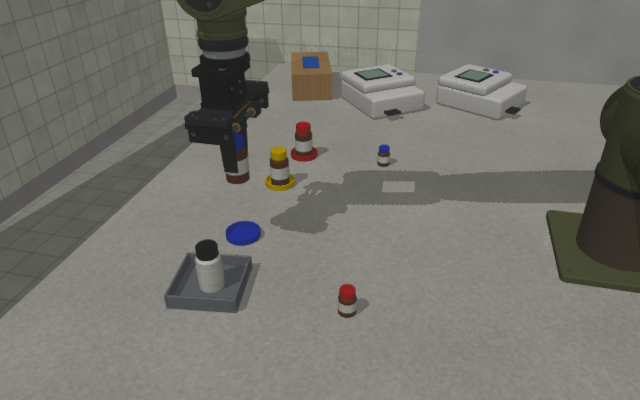

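The blue bottle is upright above the blue seat at (232,243). Lowering.

{"op": "carry_out", "data": {"series": [{"linear":[1,0,10],"spin":0,"grip":-0.6},{"linear":[0,0,20],"spin":0,"grip":-0.6},{"linear":[0,0,25],"spin":0,"grip":-0.6},{"linear":[0,0,20],"spin":0,"grip":-0.6},{"linear":[0,0,16],"spin":0,"grip":-0.6},{"linear":[0,0,10],"spin":0,"grip":-0.6},{"linear":[0,0,6],"spin":0,"grip":-0.6},{"linear":[0,0,4],"spin":0,"grip":-0.6},{"linear":[0,0,2],"spin":0,"grip":-0.6},{"linear":[0,0,1],"spin":0,"grip":-0.6},{"linear":[0,0,1],"spin":0,"grip":-0.6},{"linear":[0,0,0.5],"spin":0,"grip":-0.6},{"linear":[0,0,0.5],"spin":0,"grip":-0.6},{"linear":[0,0,0],"spin":0,"grip":-0.6},{"linear":[0,0,0],"spin":0,"grip":-0.6}]}}

```text
time_s: 41.58
ee_pos: [0.6472, 0.1017, 0.0392]
tool_rot: [-0.0, 1.0, 0.0, -0.0]
wrist_force: [0.5, -0.3, -1.3]
width: 0.414
```

```bash
python3 s.py; python3 pic.py side s16 130 300 140 330
```

```text
41.575 [0.6472 0.1017 0.0392] x [ 1.     0.001 -0.   ] z [-0.  0. -1.] w 0.41403206478128285 [ 0.47 -0.26 -1.33] [0.07 0.31 1.77 0.   1.07 1.64]
```

View pics/s16.png

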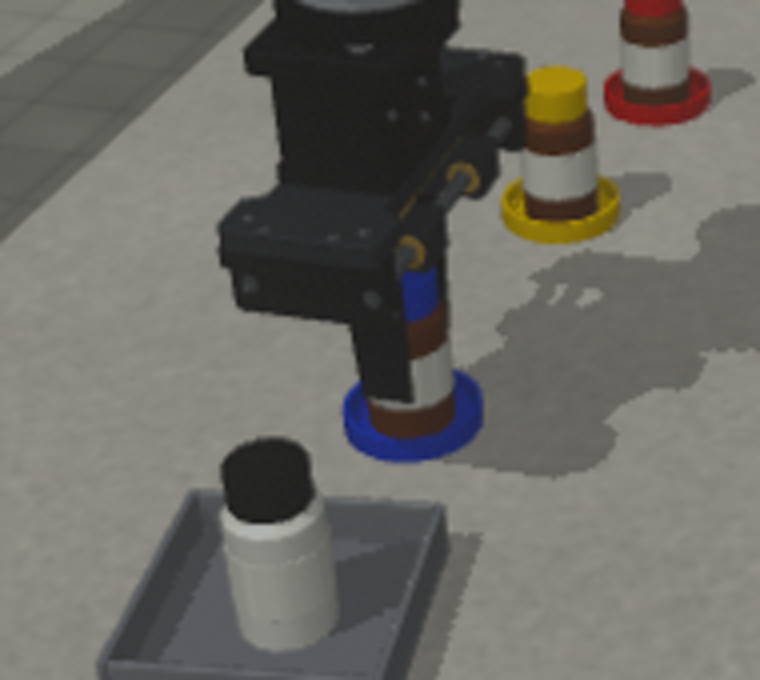

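The blue bottle is inside the blue ring, and the spent bottle stands upright. Lowering to contact.

{"op": "carry_out", "data": {"series": [{"linear":[0,0,0.5],"spin":0,"grip":-0.6},{"linear":[0,0,0.5],"spin":0,"grip":-0.6},{"linear":[0,0,0.5],"spin":0,"grip":-0.6},{"linear":[0,0,0],"spin":0,"grip":-0.6},{"linear":[0,0,0],"spin":0,"grip":-0.6}]}}

```text
time_s: 42.25
ee_pos: [0.6473, 0.1017, 0.0383]
tool_rot: [0.0, 1.0, 0.0, -0.0]
wrist_force: [-2.5, -0.2, 4.9]
width: 0.416
```

```bash
python3 s.py
```

```text
42.25 [0.6473 0.1017 0.0383] x [ 1.     0.001 -0.   ] z [-0. -0. -1.] w 0.41640783305918616 [-2.5  -0.16  4.9 ] [ 0.07  0.31  1.77 -0.    1.06  1.64]
```

{"op": "carry_out", "data": {"series": [{"linear":[0,0,0],"spin":0,"grip":-0.15},{"linear":[0,0,0],"spin":0,"grip":-0.1},{"linear":[0,0,0],"spin":0,"grip":0.1},{"linear":[0,0,0],"spin":0,"grip":0.35},{"linear":[0,0,0],"spin":0,"grip":0.5},{"linear":[0,0,0],"spin":0,"grip":0.5},{"linear":[0,0,-5],"spin":0,"grip":0.5},{"linear":[0,0,-15],"spin":0,"grip":0.5},{"linear":[0,0,-25],"spin":0,"grip":0.5},{"linear":[0,0,-30],"spin":0,"grip":0.5},{"linear":[0,0,-30],"spin":0,"grip":0.5},{"linear":[0,0,-30],"spin":0,"grip":0.5},{"linear":[0,0,-25],"spin":0,"grip":0.5},{"linear":[0,0,-20],"spin":0,"grip":0.5},{"linear":[0,0,-10],"spin":0,"grip":0.5},{"linear":[0,0,0],"spin":0,"grip":0.5},{"linear":[0,0,0],"spin":0,"grip":0.5}]}}

```text
time_s: 44.38
ee_pos: [0.6466, 0.1016, 0.2262]
tool_rot: [0.0, 1.0, 0.0, -0.001]
wrist_force: [0.6, -0.1, -0.1]
width: 0.749
```

```bash
python3 s.py; python3 pic.py side s17;python3 pic.py top t17
```

```text
44.375 [0.6466 0.1016 0.2262] x [ 1.     0.001 -0.002] z [-0.002 -0.    -1.   ] w 0.7485380859266983 [ 0.6  -0.08 -0.06] [0.07 0.13 1.64 0.   1.37 1.64]
```

View pics/s17.png

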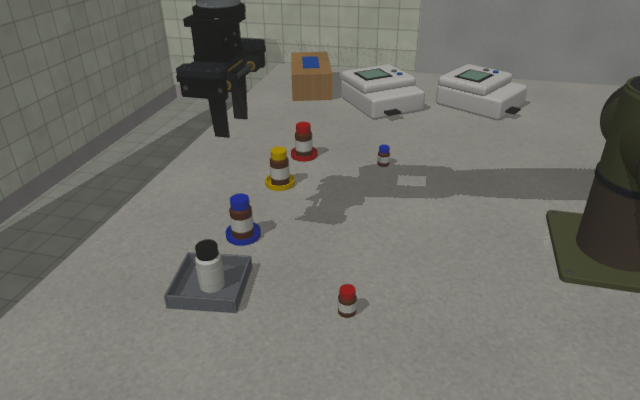

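View pics/t17.png

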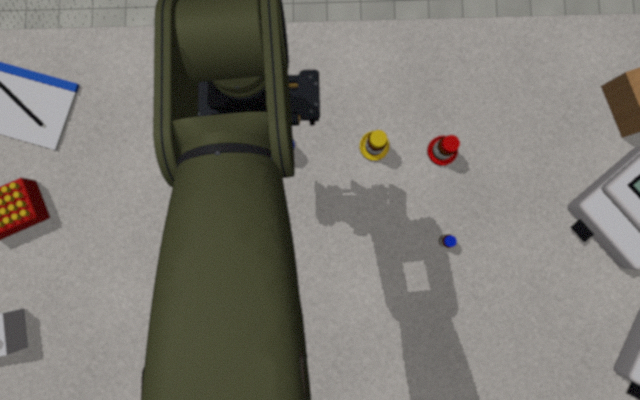

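The side view shows all four large bottles upright: red (140,304), yellow (168,280) and blue (218,241) in their seats, and spent (267,209) in the tray. The small bottles are at (155,384) and (301,347), as before. The gripper is open and clear of everything, so I'm handing in.

```bash
python3 -c "
from station import robot
print(robot.sign_off())"
```

```text
the job is handed in; nothing more can be done
None
```

The job is done and handed in at about 44 s, well under the 109 s limit. I moved the used white bottle from the red seat to the discard tray. I then loaded the red, yellow and blue bottles, in that order, into their matching seats. Each was lowered until contact showed at the wrist (about 5–6 N) before I let go.

**Final checks:** in the last side picture all four large bottles stand upright where they belong and both small bottles are where they started. The gripper is open, about 0.19 m above where it released the blue bottle, and reads near-zero force.

**Not confirmed from above:** in the last top picture the arm hid the blue seat, the tray and the small red bottle, so those rest on the side picture alone. An earlier top picture did show the used bottle in the tray.

**Network misreadings:** the networks sometimes gave a wrong name, for example calling the small blue bottle or the tray `bottle_blue`. I discarded these after comparing them with the pictures and the depth readings.

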